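Find the loaded sample tin by weight and set it on the microscope

ROBOT

A 6-joint arm with a two-finger parallel gripper is mounted at the origin on the work surface. World frame = base frame: x ahead of the robot, y to its left, z up, the work surface at z = 0. Lengths are in m, angles in rad, forces in N, time in s.
With the tool pointing down it reaches from about 0.275 to 0.975 m from the base axis. Payload 8.4 kg.
Tool frame: the origin (TCP) lies at the very end of the fingers, on their centre line; the grasp point (between the pads) lies 19 mm behind it (ctrl.grip_depth is the distance from the TCP to the grasp point, in m); z points along the fingers, y is the line along which they close (so a half turn about z gives the same grasp; the last joint's range is limited). The gripper opens to 92 mm and grips with 3 to 60 N. Pads are 20 mm wide; open, the fingers measure 128 mm over their backs; the gripper's body (75 mm by 189 mm) begins 69 mm behind the grasp point.
Start: joints at [-1.286, 0.353, 1.633, -0, 1.155, -0.002], TCP at [0.177, -0.599, 0.215] pointing down, gripper open.
Joint ranges: [-2.63, 2.63], [-0.92, 2.1], [0.06, 2.66], [-1.3, 4.44], [0, 2.69], [-3.02, 3.02]. Speed limits (rad/s): [2.22, 2.22, 2.79, 3.14, 3.14, 3.14].

INTERFACE

Orientations are given as a unit quaternion [x, y, z, w].
In Python, from station import ctrl, capture, spotter gives the robot as it stands.
- The arm moves only by the shell command python3 -m jog 'ROWS' [OPENING] [FORCE]. ROWS is JSON, one flat list of numbers, 4 for each row, row after row: the shift along the tool's x, y, z scaled (see below), then the turn about the tool's z scaled (see below). A call has 1 to 5 rows; each row shifts and turns the commanded pose from where the row before left it, along the tool's axes as they then stand; what a row does not reach is not made up. The controller multiplies each number of a shift by 50 mm and each number of a turn by 120 degrees. A row lasts 1/8 s, in which the tool goes at most 62.5 mm and 10.7 degrees, less where a joint would pass 70% of its speed; a pose out of reach is approached as far as the arm can. A call with a number of a shift or a turn outside -1 to 1 is refused whole. A call with a gripper value outside its range is refused whole. OPENING is the closure, from -1 (fully open) to 1 (shut), set as the call begins (- or left out, the last holds). The fingers move at their own pace and stop on an object; FORCE is the grip in N (left out, the last holds). Time passes only in rows, so rows that do not move let the fingers close. It gives the time, the measured TCP pose, the force, the opening and the grip force at its end, in the units of the state.
- ctrl.read_state(): the state, without advancing time (a new reading comes with each control period).
- capture(name): name is "scene" or "side" or "wrist"; returns a dict with "pixels" (400x640x3 uint8, red, green, blue), "depth" (400x640 float32, m along the optical axis (not along the pixel's ray), 0 where there is no reading), "mtx" (3x3 intrinsics, pixels), "rvec" (rotation vector, rad) and "tvec" (3), from world to camera coordinates, as OpenCV has them; the wrist camera has in their place "tool_from_camera" (4x4, takes a point from camera to tool coordinates, whose origin is the TCP and whose axes are the flange's). Camera axes: x right, y down, z forward; pixel columns grow to the right and rows downward; lengths in m; the calibration is good to about 2 mm. The wrist camera is an equidistant fisheye: a pixel r from the principal point sees the ray r / f radians off the axis. A picture is of the moment at which its call begins: read the wrist's pose just before it.
- ctrl.sign_off(): hands the job in; it is judged then, once.
Trained networks look in a picture, given as the dict that the camera call returned (one of the last four; its "shot" number tells which), for a name from the list of things; names that differ only in an ending like _2 or _b are one class to them, and where a whole thing is asked for, a point or a joint stands for the part that bears it (a point fixed in the world has none). Each returns a list of dicts, best first, with "conf" (0 to 1); they miss things now and then, are a little off and sometimes report something else, mostly with a low value. They report only what shows in the picture. A call takes as long as a camera call.
- spotter.boxes_of(name, picture): "point" ([x, y, z] in m, in world coordinates, good to about 4 mm: the middle of the surface that is visible of it).
The state is a dict: "clock": time; "joint_pos": joint angles; "dq": joint speeds; "tau": joint torques, N m; "ee_pos": TCP position; "tcp_rot": TCP orientation; "ft_force": force on the tool from outside, world axes, zero at the start; "ft_torque": the same for the moment, N m; "gripper_width": finger opening in m; "grip_force": force on a finger pad.
Only numpy, scipy, OpenCV 4.12 (cv2) and the standard library are available. Lean on these libraries where they do the work, as an engineer would, in place of code of your own. Each camera call takes 0.05 s, during which the arm holds its last target. There are 200 camera calls.

TASK

Only one of the three identical closed sample tins has a sample in it: feel by lifting which one is clearly heavier, and stand that one upright and centred on the raised round pedestal of the microscope stage. Bring it in leaning under the condenser without knocking the condenser, and set the tins down gently, not dropping them. Leave the two empty tins standing on the bench, and do not disturb the other things.

Things in the scene. Friction and masses are not known exactly. Their poses are not given: they have to be found in the camera images.
- tin_a: one of three outwardly identical closed aluminium tins, diameter 60, height 50 mm, dark lid, fixed; origin at the centre of its underside, z up. Stands loose on the bench; grip its straight sides. Two are nearly empty (0.12 to 0.16 kg each); one, a different one each time, holds a loose metal block (0.40 to 0.52 kg in all)
- tin_b: one of three outwardly identical closed aluminium tins, diameter 60, height 50 mm, dark lid, fixed; origin at the centre of its underside, z up. Stands loose on the bench; grip its straight sides. Two are nearly empty (0.12 to 0.16 kg each); one, a different one each time, holds a loose metal block (0.40 to 0.52 kg in all)
- tin_c: one of three outwardly identical closed aluminium tins, diameter 60, height 50 mm, dark lid, fixed; origin at the centre of its underside, z up. Stands loose on the bench; grip its straight sides. Two are nearly empty (0.12 to 0.16 kg each); one, a different one each time, holds a loose metal block (0.40 to 0.52 kg in all)
- seat (a point): centre of the top of the microscope's raised round specimen pedestal: aluminium disc, diameter 68 mm, 10 mm above the black stage, 180 mm above the bench; z up, x and y along the stage edges. The condenser hangs 170 mm straight above. The column (450 mm high) stands on the -y side, its near face 150 mm away; the -x (robot's), +x and +y sides are open
- stage: the microscope's fixed black square stage, 180 x 180 mm, top 170 mm above the bench, carrying the pedestal at its centre; origin on the bench straight under the seat. The white base under it is 50 mm high and reaches 120 mm to either side in x and 100 mm to +y
- condenser: black upright cylinder, diameter 50, height 50 mm, hanging over the seat; origin at the centre of its lower face, 350 mm above the bench; a bar 70 mm wide in x carries it from the column. An upright gripper over the seat would hit it: bring the tin in with the tool leaning about 30 to 45 degrees, wrist on an open side
- dish: bystander: flat round culture dish, diameter 62, height 14 mm; origin at its underside
- beaker: bystander: glass beaker, diameter 64, height 85 mm; origin at its underside
- flask: bystander: brown reagent bottle, diameter 68, height 150 mm; origin at its underside
- coverbox: bystander: small grey box of cover glasses, 51 x 37 x 24 mm; origin at its underside
- slidebox: bystander: blue slide box 75 x 57 x 33 mm; origin at its underside
- loupe: bystander: black hand loupe, diameter 40, height 32 mm; origin at its underside

How it is judged:
By the outcome, as a careful person would: the job done as asked, in the order asked, and still so for the second after the job is handed in, with the robot touching nothing.
It also fails if it takes over 54 s, if anything falls off the work surface, if the arm or the gripper's body presses on something with over 40 N, if the wrist force passes 120 N, or if a joint passes its speed limit or range.

## Working session

There is one attempt and no reset: what is moved stays moved. The work goes in short steps, Python scripts to look and compute and a shell command to move; the robot and the scene stay as the last step left them, time stands still between calls to the robot, and variables do not carry over. Pictures are saved under pics/ and viewed, at most 10 in all, crops included, and the job is handed in when it is done.

```bash
ls; mkdir -p pics
python3 - <<'E'
from station import ctrl,capture,spotter
import cv2,numpy as np
s=ctrl.read_state();print({k:np.round(v,3).tolist() for k,v in s.items()},ctrl.grip_depth)
for c in("scene","side"):
    p=capture(c);cv2.imwrite(f"pics/{c}0.png",p["pixels"][:,:,::-1])
    for n in("tin_a","stage","condenser","dish","beaker","flask","coverbox","slidebox","loupe"):
        print(c,n,[(np.round(d["point"],3).tolist(),round(d["conf"],2)) for d in spotter.boxes_of(n,p)][:4])
E
```

```text
pics
{'clock': 0.0, 'joint_pos': [-1.286, 0.354, 1.634, -0.0, 1.155, -0.002], 'dq': [0.001, -0.001, -0.0, 0.001, -0.0, 0.001], 'tau': [0.002, -59.383, -33.421, 0.07, 0.023, -0.0], 'ee_pos': [0.177, -0.599, 0.214], 'tcp_rot': [0.99, 0.143, -0.0, -0.001], 'ft_force': [-0.132, 0.736, 0.222], 'ft_torque': [-0.049, -0.023, -0.051], 'grip_force': 0.0, 'gripper_width': 0.093} 0.0187
scene tin_a [([0.632, 0.066, 0.049], 0.91), ([0.522, 0.35, 0.048], 0.87)]
scene stage [([0.588, -0.217, 0.17], 0.59)]
scene condenser [([0.593, -0.21, 0.372], 0.66)]
scene dish [([0.677, 0.308, 0.015], 0.96), ([0.633, 0.455, 0.084], 0.39)]
scene beaker [([0.772, 0.101, 0.055], 0.93)]
scene flask [([0.632, 0.458, 0.082], 0.62)]
scene coverbox [([0.709, -0.019, 0.029], 0.18)]
scene slidebox [([0.753, 0.229, 0.03], 0.72)]
scene loupe [([0.708, -0.019, 0.028], 0.64)]
side tin_a [([0.614, 0.064, 0.053], 0.98), ([0.54, 0.196, 0.049], 0.86), ([0.507, 0.336, 0.049], 0.85)]
side stage [([0.573, -0.227, 0.171], 0.73)]
side condenser [([0.59, -0.211, 0.373], 0.64)]
side dish [([0.669, 0.308, 0.013], 0.47)]
side beaker [([0.763, 0.106, 0.05], 0.59)]
side flask [([0.624, 0.45, 0.09], 0.6)]
side coverbox [([0.681, 0.145, 0.024], 0.71)]
side slidebox [([0.747, 0.224, 0.031], 0.64)]
side loupe [([0.702, -0.024, 0.035], 0.59)]
```

View pics/scene0.png

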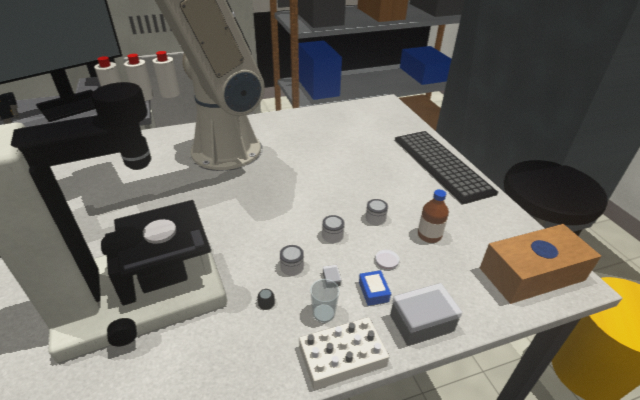

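View pics/side0.png

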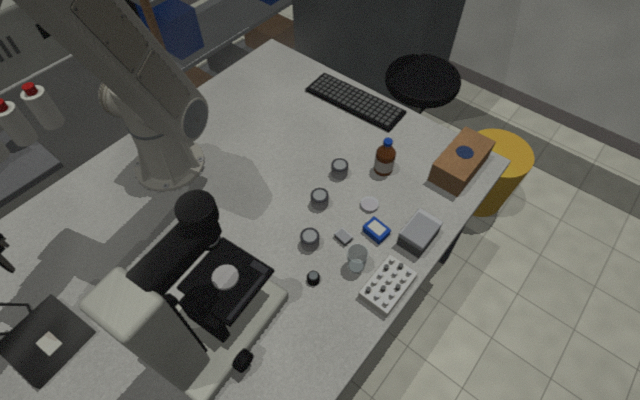

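The scene picture shows the three tins at about (291,260), (333,228) and (377,211), with the stage and pedestal at (160,231) and the condenser at (135,150). The column is on the left. The side picture agrees, with tins at (310,238), (319,197) and (340,168) and the pedestal at (225,277). Next I'll measure these from the depth data.

```bash
cat > h.py <<'E'
from station import ctrl,capture,spotter
import cv2,numpy as np
from scipy.spatial.transform import Rotation as R
def cloud(p):
    v,u=np.nonzero(p["depth"]>0);z=p["depth"][v,u];K=p["mtx"]
    c=np.stack([(u-K[0,2])/K[0,0]*z,(v-K[1,2])/K[1,1]*z,z],1)
    return (c-np.ravel(p["tvec"]))@cv2.Rodrigues(np.array(p["rvec"],float))[0],p["pixels"][v,u]
E
python3 - <<'E'
from h import *
for c in("scene","side"):
    w,col=cloud(capture(c))
    def sel(xy,r,z0,z1):
        return (np.hypot(*(w[:,:2]-xy).T)<r)&(w[:,2]>z0)&(w[:,2]<z1)
    for n,xy in(("t1",(.622,.064)),("t2",(.54,.196)),("t3",(.512,.345))):
        q=w[sel(xy,.05,.04,.06)][:,:2].astype(np.float32);(x,y),r=cv2.minEnclosingCircle(q);print(c,n,len(q),round(x,4),round(y,4),round(r,4),np.round(np.median(q,0),3))
    print('bench z',np.median(w[sel((.5,.0),.05,-.02,.02)][:,2]))
    m=sel((.58,-.22),.14,.155,.195);q=w[m]
    print(np.histogram(q[:,2],bins=np.arange(.155,.196,.004)))
    b=q[col[m].min(1)>110];b=b[b[:,2]>.172];(x,y),r=cv2.minEnclosingCircle(b[:,:2].astype(np.float32));print(c,'ped',len(b),x,y,r,np.median(b,0))
    s=q[(q[:,2]<.178)];print('stage rect',cv2.minAreaRect(s[:,:2].astype(np.float32)))
    k=w[sel((.58,-.22),.05,.33,.42)];print('cond',k[:,2].min(),np.median(k,0),k.min(0),k.max(0))
    t=w[sel((.58,-.22),.5,.43,.47)];t=t[t[:,1]<-.25];print('col',cv2.minAreaRect(t[:,:2].astype(np.float32)))
E
```

```text
scene t1 396 0.6091 0.0707 0.0316 [0.612 0.07 ]
scene t2 313 0.5332 0.21 0.0324 [0.537 0.208]
scene t3 277 0.5035 0.3562 0.0337 [0.51  0.351]
bench z -0.0007794630230388066
(array([ 300,  136,  236, 3376,  529,  428,  300,    0,    0,    0]), array([0.155, 0.159, 0.163, 0.167, 0.171, 0.175, 0.179, 0.183, 0.187,
       0.191, 0.195]))
scene ped 523 0.5695357918739319 -0.21358194947242737 0.03502408042550087 [ 0.57159037 -0.21471286  0.1791377 ]
stage rect ((0.5716086030006409, -0.22611409425735474), (0.1843402087688446, 0.20376907289028168), 5.872157573699951)
cond 0.3485959889606187 [ 0.5939637  -0.21551924  0.39084303] [ 0.54643293 -0.26201999  0.34859599] [ 0.61005488 -0.18936126  0.41998507]
col ((0.5813063979148865, -0.3289033770561218), (0.12873825430870056, 0.1540776491165161), 8.220573425292969)
side t1 291 0.6058 0.0698 0.031 [0.608 0.068]
side t2 240 0.5314 0.2081 0.0312 [0.532 0.205]
side t3 215 0.502 0.3531 0.0325 [0.505 0.35 ]
bench z 0.0009662953539518236
(array([ 368,   87,  149, 1930, 1658,  315,  420,   53,    0,    0]), array([0.155, 0.159, 0.163, 0.167, 0.171, 0.175, 0.179, 0.183, 0.187,
       0.191, 0.195]))
side ped 462 0.5391035676002502 -0.23498061299324036 0.06783661246299744 [ 0.56908532 -0.21444792  0.18067628]
stage rect ((0.5697516202926636, -0.2273152768611908), (0.18204621970653534, 0.20469443500041962), 5.844442844390869)
cond 0.3594589526905912 [ 0.59927918 -0.22128751  0.40339503] [ 0.58060259 -0.26172818  0.35945895] [ 0.60842878 -0.19434428  0.41996019]
col ((0.5851530432701111, -0.3603751063346863), (0.1299629956483841, 0.22696322202682495), 5.508669376373291)
```

```bash
cat > st.py <<'E'
from h import *
s=ctrl.read_state();r=R.from_quat(s["tcp_rot"]).as_matrix()
print(round(s["clock"],2),"tcp",np.round(s["ee_pos"],4),"q",np.round(s["joint_pos"],2),"F",np.round(s["ft_force"],2),"w",round(s["gripper_width"],4),"g",round(s["grip_force"],1))
print("grasp",np.round(s["ee_pos"]-ctrl.grip_depth*r[:,2],4),"lean",np.degrees(np.arccos(-r[2,2])).round(1),"axes x",r[:,0].round(3),"y",r[:,1].round(3),"z",r[:,2].round(3))
E
python3 -m jog '[0.6,-0.92,-0.2,0,0.6,-0.92,-0.2,0,0.6,-0.92,-0.2,0,0.6,-0.92,-0.2,0,0.6,-0.92,-0.2,0]' -1 20
python3 -m jog '[0.6,-0.92,-0.2,0,0.6,-0.92,-0.2,0,0.6,-0.92,-0.2,0,0.6,-0.92,-0.2,0,0.6,-0.92,-0.2,0]'
python3 -m jog '[0.6,-0.92,0,0.069,0,0,0,0.069]'; python3 st.py
```

```text
clock: 1.72
ee_pos: [0.2559, -0.3349, 0.265]
tcp_rot: [0.99, 0.143, 0.0, 0.0]
ft_force: [1.3, -0.3, 0.7]
gripper_width: 0.0919
grip_force: 0.0
clock: 2.35
ee_pos: [0.3346, -0.0717, 0.3153]
tcp_rot: [0.99, 0.143, 0.001, 0.0]
ft_force: [0.2, -0.6, -0.7]
gripper_width: 0.092
grip_force: 0.0
clock: 2.6
ee_pos: [0.3498, -0.0225, 0.3149]
tcp_rot: [1.0, 0.006, 0.001, -0.0]
ft_force: [0.5, -1.4, -1.0]
gripper_width: 0.092
grip_force: 0.0
2.6 tcp [ 0.3498 -0.0225  0.3149] q [-0.07 -0.2   2.02  0.    1.33  1.49] F [ 0.53 -1.39 -0.98] w 0.092 g 0.0
grasp [ 0.3498 -0.0225  0.3336] lean 0.1 axes x [1.    0.012 0.001] y [ 0.012 -1.    -0.001] z [ 0.001  0.001 -1.   ]
```

```bash
python3 -m jog '[1,0,0,0,1,0,0,0,1,0,0,0,1,0,0,0,1,0,0,0]' >/dev/null
python3 -m jog '[1,0,0,0,1,0,0,0,1,0,0,0,1,0,0,0,1,0,0,0]' >/dev/null; python3 st.py
python3 -m jog '[1,0,0,0,1,0,0,0,1,0,0,0,1,0,0,0]'; python3 st.py
```

```text
3.85 tcp [ 0.8506 -0.0203  0.3145] q [-0.03  0.68  0.9   0.    1.56  1.53] F [ 0.46 -0.58  0.55] w 0.0918 g 0.0
grasp [ 0.8506 -0.0203  0.3332] lean 0.0 axes x [1.   0.01 0.  ] y [ 0.01 -1.   -0.  ] z [ 0.  0. -1.]
clock: 4.35
ee_pos: [1.0044, -0.0181, 0.3042]
tcp_rot: [1.0, 0.005, 0.013, 0.0]
ft_force: [59.3, -0.7, 24.4]
gripper_width: 0.0916
grip_force: 0.0
4.35 tcp [ 1.0044 -0.0181  0.3042] q [-0.02  1.13  0.06  0.    1.93  1.54] F [59.3  -0.66 24.36] w 0.0916 g 0.0
grasp [ 1.0039 -0.0181  0.3229] lean 1.5 axes x [1.    0.01  0.025] y [ 0.01  -1.     0.001] z [ 0.025 -0.    -1.   ]
```

```bash
python3 -m jog '[0,0,0,0]' >/dev/null; python3 st.py; python3 -m jog '[0.3,0,0,0,0.3,0,0,0]' >/dev/null; python3 st.py;python3 -m jog '[1,0,0,0,1,0,0,0]' >/dev/null; python3 st.py
```

```text
4.47 tcp [ 1.0029 -0.0179  0.2952] q [-0.02  1.14  0.07  0.    1.92  1.54] F [ 0.18  0.15 -0.99] w 0.0921 g 0.0
grasp [ 1.0026 -0.0179  0.3139] lean 0.8 axes x [1.    0.011 0.013] y [ 0.011 -1.     0.   ] z [ 0.013 -0.    -1.   ]
4.72 tcp [ 1.0147 -0.0175  0.3035] q [-0.02  1.13  0.06  0.    1.9   1.54] F [-0.16  0.15  0.27] w 0.0917 g 0.0
grasp [ 1.0137 -0.0175  0.3222] lean 3.0 axes x [0.999 0.01  0.053] y [ 0.01  -1.     0.001] z [ 0.053 -0.001 -0.999]
4.97 tcp [ 1.0464 -0.0153  0.2853] q [-0.02  1.15  0.06  0.    1.81  1.54] F [ 0.07 -0.5  -0.02] w 0.0923 g 0.0
grasp [ 1.0441 -0.0153  0.3039] lean 6.9 axes x [0.993 0.011 0.121] y [ 0.01  -1.     0.003] z [ 0.121 -0.002 -0.993]
```

```bash
python3 -m jog '[1,0,0,0,1,0,0,0,1,0,0,0,1,0,0,0,1,0,0,0]' >/dev/null; python3 st.py;python3 -m jog '[0,0,0,0]' >/dev/null; python3 st.py
```

```text
5.6 tcp [ 1.1164 -0.0107  0.2742] q [-0.01  1.18  0.06 -0.    1.61  1.55] F [ 0.45 -1.31  0.12] w 0.0919 g 0.0
grasp [ 1.1109 -0.0106  0.2921] lean 17.0 axes x [0.956 0.011 0.293] y [ 0.009 -1.     0.007] z [ 0.293 -0.004 -0.956]
5.72 tcp [ 1.1158 -0.0105  0.2737] q [-0.01  1.18  0.06 -0.    1.61  1.55] F [0.12 0.05 0.13] w 0.0918 g 0.0
grasp [ 1.1104 -0.0105  0.2916] lean 16.9 axes x [0.957 0.011 0.291] y [ 0.01  -1.     0.007] z [ 0.291 -0.004 -0.957]
```

```bash
python3 -m jog '[1,0,0,0,1,0,0,0,1,0,0,0,1,0,0,0,1,0,0,0]' >/dev/null; python3 st.py;python3 -m jog '[1,0,0,0,1,0,0,0,1,0,0,0,1,0,0,0]' >/dev/null; python3 st.py
```

```text
6.35 tcp [ 1.1727 -0.0066  0.3034] q [-0.01  1.17  0.06 -0.    1.44  1.55] F [-1.09  0.8   0.  ] w 0.0916 g 0.0
grasp [ 1.1642 -0.0065  0.3201] lean 27.0 axes x [0.891 0.012 0.455] y [ 0.008 -1.     0.01 ] z [ 0.455 -0.005 -0.891]
6.85 tcp [ 1.206  -0.0037  0.356 ] q [-0.    1.15  0.06 -0.    1.33  1.56] F [-0.29 -0.51 -0.97] w 0.0915 g 0.0
grasp [ 1.1952 -0.0036  0.3713] lean 35.0 axes x [0.82  0.013 0.573] y [ 0.007 -1.     0.011] z [ 0.573 -0.005 -0.82 ]
```

```bash
cat > to.py <<'E'
import sys
from h import *
s=ctrl.read_state();r=R.from_quat(s["tcp_rot"]).as_matrix();g=s["ee_pos"]-ctrl.grip_depth*r[:,2]
for a in sys.argv[1:]:
    t=np.array(eval(a));print(a,"units",(r.T@(t-g)/.05).round(2),"mm",(1e3*(t-g)).round(1));g=t
E
python3 -m jog '[1,0,0,0,1,0,0,0,0,0,0,0]' >/dev/null; python3 st.py; python3 to.py .60,.07,.20 .608,.070,.026
```

```text
7.22 tcp [ 1.218  -0.0024  0.3911] q [-0.    1.13  0.06 -0.    1.28  1.56] F [-0.25 -0.42 -0.6 ] w 0.0919 g 0.0
grasp [ 1.2063 -0.0023  0.4057] lean 38.9 axes x [0.779 0.013 0.627] y [ 0.007 -1.     0.012] z [ 0.627 -0.005 -0.779]
.60,.07,.20 units [-12.    -1.58  -4.41] mm [-606.3   72.3 -205.7]
.608,.070,.026 units [-2.06 -0.04  2.81] mm [   8.    0. -174.]
```

```bash
for i in 1; do python3 -m jog '[-1,-0.13,-0.37,0,-1,-0.13,-0.37,0,-1,-0.13,-0.37,0,-1,-0.13,-0.37,0]' >/dev/null; python3 st.py
python3 -m jog '[-1,-0.13,-0.37,0,-1,-0.13,-0.37,0,-1,-0.13,-0.37,0,-1,-0.13,-0.37,0]' >/dev/null
python3 -m jog '[-1,-0.13,-0.37,0,-1,-0.13,-0.37,0,-1,-0.13,-0.37,0,-1,-0.13,-0.37,0,0,0,0,0]' >/dev/null; done; python3 st.py; python3 to.py .608,.070,.1 .608,.070,.026
```

```text
7.72 tcp [1.0667 0.0164 0.338 ] q [ 0.02  0.68  1.01 -0.03  0.78  1.59] F [0.93 1.01 1.45] w 0.0921 g 0.0
grasp [1.055  0.0165 0.3526] lean 38.7 axes x [0.781 0.012 0.625] y [ 0.006 -1.     0.012] z [ 0.625 -0.005 -0.781]
8.85 tcp [0.6591 0.0641 0.201 ] q [ 0.15  0.19  2.1  -0.48  0.21  2.14] F [-0.48  0.37  0.03] w 0.0917 g 0.0
grasp [0.6474 0.0642 0.2157] lean 38.4 axes x [0.784 0.014 0.621] y [ 0.007 -1.     0.013] z [ 0.621 -0.006 -0.784]
.608,.070,.1 units [-2.05 -0.15  1.32] mm [ -39.4    5.8 -115.7]
.608,.070,.026 units [-0.92 -0.02  1.16] mm [  0.   0. -74.]
```

```bash
python3 -m jog '[-0.7,-0.05,0.44,0,-0.7,-0.05,0.44,0,-0.65,-0.05,0.44,0,0,0,0,0]' >/dev/null; python3 st.py; python3 to.py .608,.070,.026
python3 - <<'E'
from h import *
p=capture("scene");cv2.imwrite("pics/a.png",p["pixels"][:,:,::-1])
E
```

```text
9.35 tcp [0.6415 0.0713 0.1367] q [ 0.19  0.28  2.17 -1.25  0.15  2.96] F [0.31 0.34 0.06] w 0.0918 g 0.0
grasp [0.6301 0.0718 0.1515] lean 37.7 axes x [ 0.792 -0.     0.611] y [-0.016 -1.     0.02 ] z [ 0.61  -0.026 -0.792]
.608,.070,.026 units [-1.88 -0.01  1.72] mm [ -22.1   -1.8 -125.5]
```

View pics/a.png

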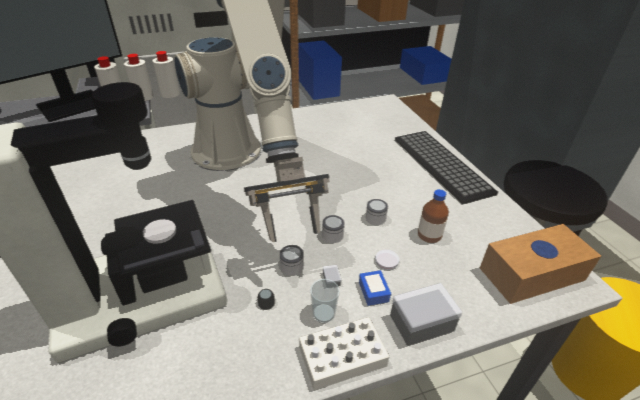

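The tin sits at (291,258) with the open gripper leaning above it and nothing touching. Joint 4 is close to its -1.3 limit, so I'll switch to the other wrist branch by passing close in at negative azimuth.

```bash
python3 to.py .55,.03,.25 .48,-.06,.27 .40,-.06,.2
```

```text
.55,.03,.25 units [-0.08  0.9  -2.51] mm [-80.7 -41.8  97.4]
.48,-.06,.27 units [-0.86  1.83 -1.13] mm [-70. -90.  20.]
.40,-.06,.2 units [-2.12 -0.    0.13] mm [-80.   0. -70.]
```

```bash
python3 -m jog '[0,0.3,-0.84,0,0,0.3,-0.84,0,0,0.3,-0.84,0]' >/dev/null; python3 st.py; python3 -m jog '[-0.3,0.6,-0.4,0,-0.3,0.6,-0.4,0,-0.3,0.6,-0.4,0,0,0,0,0]' >/dev/null; python3 st.py;python3 to.py .48,-.06,.27 .40,-.06,.2
```

```text
9.78 tcp [0.5833 0.0368 0.218 ] q [ 0.13  0.04  2.22 -0.46  0.25  2.12] F [-0.13  0.09  0.85] w 0.0919 g 0.0
grasp [0.5718 0.0374 0.2328] lean 37.9 axes x [ 0.789 -0.002  0.614] y [-0.021 -0.999  0.024] z [ 0.614 -0.032 -0.789]
10.28 tcp [ 0.5122 -0.0489  0.2395] q [-0.13 -0.13  2.32  0.15  0.29  1.33] F [0.18 0.14 0.01] w 0.0919 g 0.0
grasp [ 0.5007 -0.0483  0.2542] lean 38.1 axes x [ 0.788 -0.005  0.616] y [-0.026 -0.999  0.025] z [ 0.616 -0.035 -0.787]
.48,-.06,.27 units [-0.13  0.25 -0.5 ] mm [-20.7 -11.7  15.8]
.40,-.06,.2 units [-2.12  0.01  0.12] mm [-80.   0. -70.]
```

```bash
python3 -m jog '[-0.7,0.05,0.27,0,-0.7,0.05,0.27,0,-0.7,0.05,0.27,0,-0.7,0.05,0.27,0,0,0,0,0]' >/dev/null; python3 st.py; python3 to.py .5,.05,.10 .608,.07,.08 .608,.07,.026
```

```text
10.9 tcp [ 0.4733 -0.0413  0.1674] q [-0.17 -0.04  2.47  1.07  0.12  0.37] F [-0.15 -0.41 -0.14] w 0.092 g 0.0
grasp [ 0.4617 -0.0413  0.1821] lean 38.1 axes x [ 0.787 -0.003  0.617] y [-0.001 -1.    -0.002] z [ 0.617  0.001 -0.787]
.5,.05,.10 units [-0.42 -1.82  1.77] mm [ 38.3  91.3 -82.1]
.608,.07,.08 units [ 1.45 -0.4   1.65] mm [108.  20. -20.]
.608,.07,.026 units [-0.67  0.    0.85] mm [  0.   0. -54.]
```

```bash
python3 -m jog '[-0.6,0,0.5,0,-0.6,0,0.5,0,-0.4,0,0.4,0,0,0,0,0]' >/dev/null; python3 st.py; python3 to.py .55,.07,.09 .608,.07,.08 .608,.07,.026
```

```text
11.4 tcp [ 0.4661 -0.025   0.1343] q [-0.17  0.04  2.51  1.88  0.16 -0.45] F [-0.15 -0.65 -0.38] w 0.0921 g 0.0
grasp [ 0.4547 -0.0259  0.1491] lean 37.6 axes x [ 0.793 -0.003  0.609] y [ 0.026 -0.999 -0.038] z [ 0.609  0.046 -0.792]
.55,.07,.09 units [ 0.79 -1.82  2.18] mm [ 95.3  95.9 -59.1]
.608,.07,.08 units [0.8  0.04 0.86] mm [ 58.   0. -10.]
.608,.07,.026 units [-0.66  0.04  0.86] mm [  0.   0. -54.]
```

```bash
python3 -m jog '[-0.5,0.15,0.4,0,-0.5,0.15,0.4,0,-0.3,0.1,0.3,0,0,0,0,0]' >/dev/null; python3 st.py; python3 to.py .55,.07,.09 .608,.07,.08 .608,.07,.026
```

```text
11.9 tcp [ 0.4521 -0.0298  0.071 ] q [-0.23  0.25  2.57  2.53  0.36 -1.17] F [ 0.41 -1.04  0.26] w 0.0919 g 0.0
grasp [ 0.4409 -0.0311  0.0859] lean 37.2 axes x [ 0.798 -0.005  0.603] y [ 0.037 -0.998 -0.057] z [ 0.601  0.068 -0.796]
.55,.07,.09 units [ 1.78 -1.94  1.38] mm [109.1 101.1   4.1]
.608,.07,.08 units [0.81 0.05 0.86] mm [ 58.   0. -10.]
.608,.07,.026 units [-0.65  0.06  0.86] mm [  0.   0. -54.]
```

```bash
python3 -m jog '[0.35,-0.5,0.28,0,0.35,-0.5,0.28,0,0.35,-0.5,0.28,0,0.35,-0.5,0.28,0,0,0,0,0]' >/dev/null; python3 st.py; python3 to.py .55,.07,.09 .608,.07,.08 .608,.07,.026
```

```text
12.53 tcp [0.5415 0.0756 0.0778] q [ 0.15  0.31  2.4   3.24  0.23 -1.55] F [ 0.39  0.45 -0.4 ] w 0.0919 g 0.0
grasp [0.5301 0.0744 0.0926] lean 37.7 axes x [ 0.793 -0.002  0.609] y [ 0.04  -0.998 -0.056] z [ 0.608  0.069 -0.791]
.55,.07,.09 units [0.28 0.11 0.28] mm [19.9 -4.4 -2.6]
.608,.07,.08 units [0.8  0.06 0.86] mm [ 58.   0. -10.]
.608,.07,.026 units [-0.66  0.06  0.85] mm [  0.   0. -54.]
```

```bash
python3 -m jog '[0.2,0.2,0.4,0,0.1,0.03,0.75,0,0.08,0,0.75,0,0,0,0,0]' >/dev/null; python3 st.py; python3 to.py .608,.07,.028
```

```text
13.03 tcp [0.6117 0.0672 0.0099] q [ 0.11  0.54  2.27  3.13  0.32 -1.48] F [-0.36 -1.34 -0.54] w 0.0919 g 0.0
grasp [0.6004 0.066  0.0248] lean 37.4 axes x [ 0.797 -0.004  0.604] y [ 0.037 -0.998 -0.055] z [ 0.603  0.066 -0.795]
.608,.07,.028 units [ 0.16 -0.08  0.05] mm [7.6 4.  3.2]
```

```bash
python3 -m jog '[0.16,-0.08,0.05,0,0,0,0,0,0,0,0,0,0,0,0,0,0,0,0,0]' 1 25 | grep -E 'ft|width|grip'
python3 st.py
python3 -m jog '[0.25,0,-0.32,0,0.12,0,-0.16,0,0,0,0,0,0,0,0,0]' | grep -E 'ft|width|grip'
python3 - <<'E'
from h import *
import time
a=[]
for i in range(8):a.append(ctrl.read_state()["ft_force"]);
print(np.mean(a,0),np.std(a,0),ctrl.read_state()["tau"])
E
python3 st.py
```

```text
ft_force: [-5.7, -1.6, 10.7]
gripper_width: 0.0615
grip_force: 24.8
13.65 tcp [0.619  0.0711 0.0147] q [ 0.11  0.53  2.26  3.16  0.3  -1.49] F [-5.66 -1.63 10.7 ] w 0.0615 g 24.8
grasp [0.6076 0.0699 0.0295] lean 37.5 axes x [ 0.795 -0.003  0.606] y [ 0.037 -0.998 -0.053] z [ 0.605  0.065 -0.793]
ft_force: [0.2, -0.0, -3.9]
gripper_width: 0.0611
grip_force: 24.7
[ 0.16833435 -0.01889509 -3.86241633] [2.77555756e-17 0.00000000e+00 0.00000000e+00] [-1.98588031e-02 -5.19548714e+01 -1.70684284e+01 -9.14199423e-03
  4.37503338e+00  8.35783576e-03]
14.15 tcp [0.6187 0.0695 0.0433] q [ 0.11  0.46  2.25  3.16  0.22 -1.49] F [ 0.17 -0.02 -3.86] w 0.0611 g 24.7
grasp [0.6074 0.0682 0.0582] lean 37.3 axes x [ 0.797 -0.003  0.604] y [ 0.037 -0.998 -0.053] z [ 0.603  0.064 -0.795]
```

```bash
for i in 1; do python3 -m jog '[0,0,0,0]' | grep ft; python3 -m jog '[0,0,0,0]' | grep ft;python3 -m jog '[0,0,0,0]' | grep ft; done
python3 -c "
from h import *
p=capture('side');cv2.imwrite('pics/b.png',p['pixels'][100:340,150:470,::-1].repeat(2,0).repeat(2,1))"
```

```text
ft_force: [-0.1, -0.3, -4.5]
ft_force: [0.1, -0.2, -4.8]
ft_force: [-0.4, 0.1, -5.6]
```

View pics/b.png

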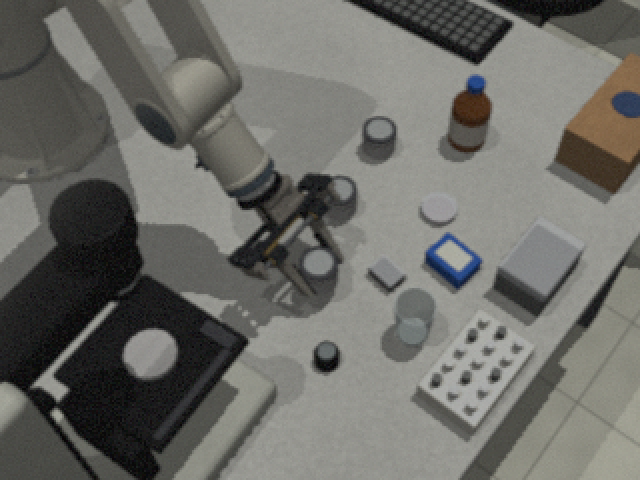

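Lifted clear of the bench, the first tin pulls with a mean of about 4.7 N, so it is about 0.48 kg: the heavy one. The picture shows it held at (318,262) and standing clear of the others. I'll carry it back low and close in, then up and in to the seat.

```bash
python3 to.py .45,-.04,.09 .40,-.10,.16 .42,-.15,.235 .57,-.214,.235
```

```text
.45,-.04,.09 units [-2.13  2.01 -2.55] mm [-157.9 -108.3   31.5]
.40,-.10,.16 units [ 0.05  1.09 -1.79] mm [-50. -60.  70.]
.42,-.15,.235 units [ 1.23  0.93 -1.01] mm [ 20. -50.  75.]
.57,-.214,.235 units [2.39 1.39 1.73] mm [150. -64.   0.]
```

```bash
python3 -m jog '[-0.43,0.4,-0.51,0,-0.43,0.4,-0.51,0,-0.43,0.4,-0.51,0,-0.43,0.4,-0.51,0,-0.43,0.4,-0.51,0]' |grep -E 'ft|wid'; python3 st.py;  python3 -m jog '[0,0.27,-0.45,0,0,0.27,-0.45,0,0,0,0,0]' |grep -E 'ft|wid'; python3 st.py;python3 to.py .40,-.10,.16 .42,-.15,.235 .57,-.214,.235
```

```text
ft_force: [0.7, -1.1, -4.1]
gripper_width: 0.0615
15.2 tcp [ 0.4595 -0.0385  0.0751] q [-0.26  0.24  2.55  2.46  0.35 -1.12] F [ 0.65 -1.06 -4.07] w 0.0615 g 24.7
grasp [ 0.4482 -0.0397  0.09  ] lean 37.4 axes x [ 0.796 -0.002  0.605] y [ 0.037 -0.998 -0.053] z [ 0.604  0.065 -0.794]
ft_force: [-0.7, -0.2, -4.9]
gripper_width: 0.0612
15.57 tcp [ 0.4362 -0.0671  0.1086] q [-0.4   0.11  2.56  1.93  0.32 -0.7 ] F [-0.71 -0.25 -4.9 ] w 0.0612 g 24.7
grasp [ 0.4248 -0.0683  0.1234] lean 37.6 axes x [ 0.794 -0.003  0.608] y [ 0.037 -0.998 -0.052] z [ 0.607  0.064 -0.792]
.40,-.10,.16 units [ 0.05  0.58 -0.92] mm [-24.8 -31.7  36.6]
.42,-.15,.235 units [ 1.23  0.93 -1.01] mm [ 20. -50.  75.]
.57,-.214,.235 units [2.39 1.39 1.74] mm [150. -64.   0.]
```

```bash
python3 -m jog '[0.02,0.3,-0.46,0,0.02,0.3,-0.46,0,0.4,0.3,-0.34,0,0.4,0.3,-0.34,0,0.4,0.3,-0.34,0]' |grep -E 'ft|wid'; python3 -m jog '[0,0,0,0]' |grep -E 'ft|wid'; python3 st.py;python3 to.py .57,-.214,.235
```

```text
ft_force: [0.4, 0.6, -5.2]
gripper_width: 0.061
ft_force: [-0.7, 1.2, -3.6]
gripper_width: 0.0616
16.32 tcp [ 0.4341 -0.145   0.2175] q [-0.67 -0.13  2.38  0.9   0.58  0.18] F [-0.7   1.16 -3.63] w 0.0616 g 24.7
grasp [ 0.4227 -0.1462  0.2323] lean 37.9 axes x [ 0.791 -0.003  0.611] y [ 0.039 -0.998 -0.055] z [ 0.61   0.067 -0.789]
.57,-.214,.235 units [2.37 1.47 1.66] mm [147.3 -67.8   2.7]
```

```bash
python3 -m jog '[0.48,0.3,0.33,0,0.48,0.3,0.33,0,0.48,0.3,0.33,0,0.48,0.3,0.33,0,0,0,0,0]' |grep -E 'ft|wid'; python3 st.py
python3 - <<'E'
from h import *
im=[]
for c in("scene","side"):
    p=capture(c);im.append(p["pixels"])
    print(c,[(np.round(d["point"],3).tolist(),round(d["conf"],2)) for d in spotter.boxes_of("tin_a",p)])
a=im[0][60:300,0:320];b=im[1][150:390,100:420]
cv2.imwrite("pics/c.png",cv2.resize(np.vstack([a,b])[:,:,::-1],None,fx=1.25,fy=1.25,interpolation=cv2.INTER_CUBIC))
E
```

```text
ft_force: [-0.4, 1.0, -3.9]
gripper_width: 0.0611
16.95 tcp [ 0.5518 -0.199   0.2164] q [-0.59  0.1   2.16  0.89  0.54  0.25] F [-0.38  1.03 -3.89] w 0.0611 g 24.7
grasp [ 0.5405 -0.2003  0.2312] lean 37.6 axes x [ 0.795 -0.003  0.607] y [ 0.04  -0.998 -0.058] z [ 0.606  0.07  -0.793]
scene [([0.563, -0.198, 0.248], 0.97), ([0.519, 0.35, 0.046], 0.92), ([0.551, 0.203, 0.048], 0.84)]
side [([0.539, 0.199, 0.047], 0.91), ([0.624, 0.448, 0.091], 0.62), ([0.553, -0.202, 0.253], 0.55), ([0.508, 0.34, 0.051], 0.51)]
```

View pics/c.png

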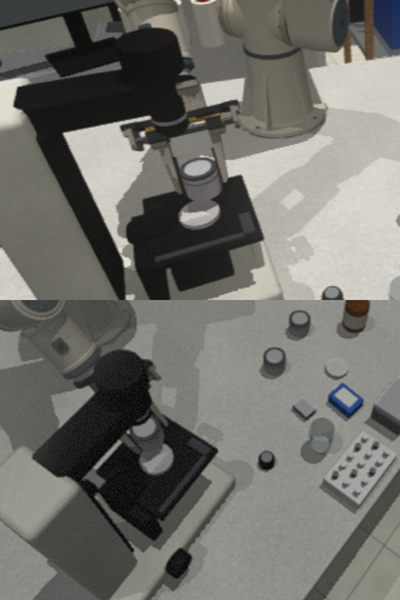

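The tin hangs between the fingers at about (200,170) in the upper crop, in front of the condenser and behind the pedestal centre, with nothing touched. I'll measure the lid centre and tilt now.

```bash
cat > lid.py <<'E'
from h import *
import sys
s=ctrl.read_state();r=R.from_quat(s["tcp_rot"]).as_matrix();g=s["ee_pos"]-ctrl.grip_depth*r[:,2]
for c in("scene","side"):
    w,col=cloud(capture(c));zt=g[2]+.0205
    if len(sys.argv)>1: g=np.array(eval(sys.argv[1]));zt=g[2]
    m=(np.hypot(*(w[:,:2]-g[:2]-[.003,0]).T)<.036)&(abs(w[:,2]-zt)<.01)
    q=w[m]
    A=np.c_[q[:,:2]-q[:,:2].mean(0),np.ones(len(q))];k=np.linalg.lstsq(A,q[:,2],rcond=None)[0]
    q=q[abs(A@k-q[:,2])<.003]
    (x,y),rr=cv2.minEnclosingCircle(q[:,:2].astype(np.float32));print(c,len(q),"centre",round(x,4),round(y,4),"r",round(rr,4),"median",np.round(np.median(q,0),4),"slope deg",np.degrees(k[:2]).round(1),"rel grasp",np.round(np.array([x,y])-g[:2],4))
E
python3 lid.py
```

```text
scene 428 centre 0.5386 -0.2001 r 0.0353 median [ 0.5395 -0.1994  0.2515] slope deg [-4.2  0.5] rel grasp [ 0.0006 -0.    ]
side 278 centre 0.535 -0.2009 r 0.0347 median [ 0.5421 -0.2035  0.2532] slope deg [-4.1  2.2] rel grasp [-0.003  -0.0009]
```

```bash
python3 to.py .57,-.2145,.222; python3 -m jog '[0.36,0.31,0.54,0,0,0,0,0,0,0,0,0]' |grep -E 'ft|wid'; python3 st.py; python3 lid.py;python3 to.py .57,-.2145,.222  .57,-.2145,.211
```

```text
.57,-.2145,.222 units [0.38 0.31 0.53] mm [ 31.7 -13.6 -10.6]
ft_force: [0.6, 0.2, -4.1]
gripper_width: 0.0614
17.62 tcp [ 0.5809 -0.2137  0.2067] q [-0.58  0.17  2.1   0.91  0.52  0.24] F [ 0.63  0.17 -4.07] w 0.0614 g 24.7
grasp [ 0.5696 -0.215   0.2216] lean 37.5 axes x [ 0.795 -0.003  0.607] y [ 0.038 -0.998 -0.056] z [ 0.606  0.067 -0.793]
scene 460 centre 0.5664 -0.2149 r 0.0355 median [ 0.5716 -0.2146  0.2414] slope deg [-4.   0.4] rel grasp [-0.0032  0.0001]
side 406 centre 0.5647 -0.2154 r 0.034 median [ 0.568  -0.2148  0.2432] slope deg [-2.6  2. ] rel grasp [-0.0049 -0.0004]
.57,-.2145,.222 units [ 0.01 -0.01  0.  ] mm [0.4 0.6 0.1]
.57,-.2145,.211 units [-0.13  0.01  0.17] mm [  0.   0. -11.]
```

```bash
python3 -m jog '[-0.04,0,0.06,0,-0.04,0,0.06,0,0,0,0,0]' |grep -E 'ft|wid'; python3 -m jog '[-0.025,0,0.035,0,0,0,0,0]' |grep -E 'ft|wid'; python3 st.py; python3 to.py .57,-.2145,.2095
```

```text
ft_force: [-0.7, 0.9, -3.8]
gripper_width: 0.0608
ft_force: [0.4, 1.1, -3.8]
gripper_width: 0.0612
18.35 tcp [ 0.5821 -0.2137  0.1975] q [-0.58  0.18  2.11  0.94  0.5   0.21] F [ 0.37  1.08 -3.8 ] w 0.0612 g 24.7
grasp [ 0.5708 -0.2149  0.2123] lean 37.6 axes x [ 0.795 -0.003  0.607] y [ 0.038 -0.998 -0.055] z [ 0.606  0.067 -0.793]
.57,-.2145,.2095 units [-0.05 -0.01  0.04] mm [-0.8  0.4 -2.8]
```

```bash
python3 -m jog '[-0.03,-0.01,0.02,0,0,0,0,0]' |grep -E 'ee|ft'; python3 -m jog '[-0.015,0,0.02,0,0,0,0,0]' |grep -E 'ee|ft'; python3 -m jog '[-0.012,0,0.016,0,0,0,0,0]' |grep -E 'ee|ft'; python3 st.py; python3 lid.py
```

```text
ee_pos: [0.5815, -0.2131, 0.1959]
ft_force: [0.8, -0.3, -4.1]
ee_pos: [0.5818, -0.2131, 0.195]
ft_force: [-0.9, 0.4, -1.9]
ee_pos: [0.5819, -0.2131, 0.1949]
ft_force: [-6.4, 2.0, 7.5]
19.1 tcp [ 0.5819 -0.2131  0.1949] q [-0.58  0.19  2.12  0.95  0.5   0.19] F [-6.36  1.97  7.51] w 0.0613 g 24.7
grasp [ 0.5706 -0.2143  0.2097] lean 37.7 axes x [ 0.793 -0.003  0.609] y [ 0.038 -0.998 -0.055] z [ 0.607  0.067 -0.792]
scene 461 centre 0.5678 -0.2141 r 0.0351 median [ 0.5729 -0.2134  0.2296] slope deg [-3.9  0.4] rel grasp [-0.0027  0.0002]
side 389 centre 0.5668 -0.2141 r 0.0351 median [ 0.5691 -0.2139  0.2308] slope deg [-2.4  1.2] rel grasp [-0.0037  0.0002]
```

```bash
python3 -m jog '[0,0,0,0,0,0,0,0]' -0.4 |grep -E 'ft|wid'; python3 -m jog '[0,0,0,0,0,0,0,0,0,0,0,0]' -1 |grep -E 'ft|wid|grip'; python3 lid.py .5705,-.2145,.230
```

```text
ft_force: [-0.1, 0.2, 0.0]
gripper_width: 0.0646
ft_force: [-0.7, 0.6, 0.1]
gripper_width: 0.0909
grip_force: 0.0
scene 451 centre 0.5706 -0.2134 r 0.0316 median [ 0.5736 -0.2131  0.2295] slope deg [-3.7 -0.3] rel grasp [0.0001 0.0011]
side 392 centre 0.5686 -0.2136 r 0.0308 median [ 0.5698 -0.2144  0.2307] slope deg [-2.8  0.8] rel grasp [-0.0019  0.0009]
```

```bash
python3 -m jog '[0,0,-0.3,0,0,0,-0.7,0,0,0,-0.9,0,0,0,-0.9,0,0,0,0,0]' |grep -E 'ft|ee'; python3 -m jog '[0,0,0,0,0,0,0,0,0,0,0,0,0,0,0,0]'|grep ft; python3 lid.py .57,-.214,.230
python3 - <<'E'
from h import *
im=[]
for c in("scene","side"):
    p=capture(c);im.append(p["pixels"])
    for n in("tin_a","dish","beaker","flask","coverbox","slidebox","loupe"):print(c,n,[(np.round(d["point"],3).tolist(),round(d["conf"],2)) for d in spotter.boxes_of(n,p)][:3])
cv2.imwrite("pics/d.png",im[0][:,:,::-1])
E
```

```text
ee_pos: [0.4961, -0.2237, 0.3084]
ft_force: [0.9, -0.7, 0.2]
ft_force: [0.3, 0.1, 0.3]
scene 438 centre 0.5708 -0.213 r 0.031 median [ 0.5731 -0.2131  0.2294] slope deg [-3.6 -0.7] rel grasp [0.0008 0.001 ]
side 387 centre 0.5686 -0.2134 r 0.0309 median [ 0.5699 -0.2138  0.2309] slope deg [-1.8  1. ] rel grasp [-0.0014  0.0006]
scene tin_a [([0.591, -0.214, 0.226], 0.79), ([0.524, 0.348, 0.049], 0.76), ([0.552, 0.204, 0.05], 0.61)]
scene dish [([0.672, 0.306, 0.017], 0.86), ([0.521, 0.35, 0.048], 0.19)]
scene beaker [([0.771, 0.099, 0.057], 0.91), ([0.75, 0.228, 0.033], 0.53)]
scene flask []
scene coverbox [([0.676, 0.151, 0.028], 0.8)]
scene slidebox [([0.751, 0.23, 0.036], 0.7), ([0.773, 0.099, 0.055], 0.49)]
scene loupe [([0.708, -0.022, 0.026], 0.64), ([0.633, 0.454, 0.084], 0.54)]
side tin_a [([0.507, 0.338, 0.051], 0.79), ([0.536, 0.198, 0.048], 0.7), ([0.582, -0.214, 0.23], 0.58)]
side dish [([0.67, 0.312, 0.014], 0.48), ([0.536, 0.198, 0.05], 0.2)]
side beaker [([0.764, 0.112, 0.052], 0.73)]
side flask [([0.623, 0.448, 0.088], 0.85)]
side coverbox [([0.678, 0.146, 0.025], 0.47)]
side slidebox [([0.749, 0.226, 0.034], 0.55)]
side loupe [([0.701, -0.027, 0.035], 0.69)]
```

View pics/d.png

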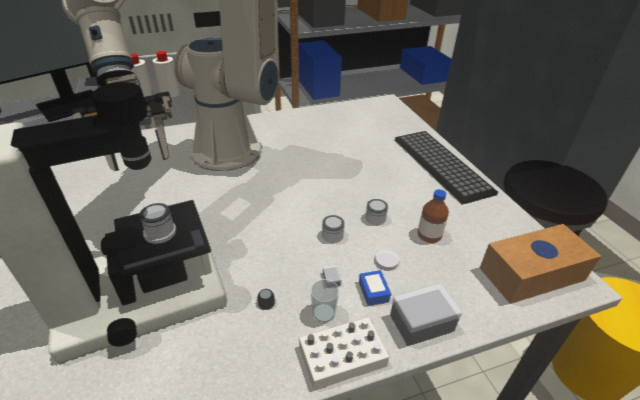

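The heavy tin stands upright and centred on the pedestal at (157,222). The gripper is clear of it, and the two empty tins at (333,228) and (377,211) and the other things haven't moved.

```bash
python3 -c "
from station import ctrl
print(ctrl.sign_off(), ctrl.read_state()['clock'])"
```

```text
the job is handed in; nothing more can be done
the job is handed in; nothing more can be done
```

The heavy tin (about 0.45 kg, at or above the bottom of the loaded range, so I didn't lift the other two) stands upright on the microscope pedestal, centred to about 1–2 mm by the cameras; the empty tins and other things weren't moved, and the job is handed in.

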